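# Turn the blue bur magazine to its marked holder

## Task

The mill needs the bur kept in the orange holder of the blue magazine. Turn the blue magazine wheel on its axle until its orange ball stands straight up at the top, and leave it there at rest. Do not turn the green magazine or disturb the amber jar.

Things in the scene. Friction and masses are not known exactly. Their poses are not given: they have to be found in the camera images.
- blue_wheel: Blue wheel (disc 120 mm across, 16 thick) upright on a fixed stand; 8 spokes 9 mm thick, 45 deg apart, end in 20 mm balls centred 90 mm from the axle; 1 orange, 7 grey. Origin: disc centre, 140 above the counter. x: along the level axle, away from the robot (yaw within 0.3 rad). z: axle to orange ball; up when done. Turns freely both ways, needs 1 N at a ball, stays where left.
- blue_mark (a point): Centre of the blue wheel's orange ball (20 mm across, orange stripe on the disc); turns with the wheel. Starts 60 to 105 degrees down from the top, on the left (+y) side. Any ball, grey too, may be gripped across along the axle, or pushed. Stand: post 40 mm wide, 41 to 59 mm behind the disc's middle plane (robot side), top 162 mm above the counter; foot 120 wide, 14 high.
- green_mark (a point): Centre of the orange ball of the green wheel: same make, size and stand as the blue one but with a green disc, standing at least 240 mm to the left or right of it. Not to be turned.
- jar: Amber glass jar with a white cap, 56 mm across, 75 mm high, standing loose on the counter beyond the two wheels. Origin: centre of its underside. Not to be disturbed.
There are look-alikes about, which are no part of the job. What is shaped like the part that bears blue_wheel but purple is not meant.

How it is judged:
By the outcome, as a careful person would: the job done as asked, in the order asked, and still so for the second after the job is handed in, with the robot touching nothing.
It also fails if it takes over 32 s, if anything falls off the work surface, if the arm or the gripper's body presses on something with over 40 N, if the wrist force passes 120 N, or if a joint passes its speed limit or range.

## Robot

A 6-joint arm with a two-finger parallel gripper is mounted at the origin on the work surface. World frame = base frame: x ahead of the robot, y to its left, z up, the work surface at z = 0. Lengths are in m, angles in rad, forces in N, time in s.
With the tool pointing down it reaches from about 0.3 to 0.775 m from the base axis. Payload 14.6 kg.
Tool frame: the origin (TCP) lies between the finger pads; the fingertips stand ctrl.tip_reach ahead of it and the grasp point (between the pads) lies 2 mm behind it (ctrl.tip_reach is the distance from the TCP to the fingertips, in m); z points along the fingers, y is the direction in which the jaws open and shut (so a half turn about z gives the same grasp; the last joint's range is limited). The gripper opens to 94 mm and grips with 3 to 60 N. Pads are 16 mm wide; open, the fingers measure 119 mm over their backs; the gripper's body (75 mm by 177 mm) begins 78 mm behind the grasp point.
Start: joints at [-1.208, 0.3, 1.521, -0, 1.321, -0.067], TCP at [0.229, -0.5, 0.222] pointing down, gripper open.
Joint ranges: [-3.03, 3.03], [-0.79, 2.21], [0.23, 2.52], [-1.04, 4.18], [0, 3.07], [-2.55, 2.55]. Speed limits (rad/s): [2.22, 2.22, 2.57, 3.14, 3.14, 3.14].

## Interface

Orientations are given as [roll, pitch, yaw] about the fixed x, y, z axes, in that order (R = Rz(yaw) Ry(pitch) Rx(roll)).
In Python, from station import ctrl gives the robot as it stands. The module is installed in compiled form; this text tells all that it offers.
- The arm moves only by the tool move_arm, never from a script. Its argument "commands" is a list of rows, each a list of 4 numbers: the shift along the tool's x, y, z in m, then the turn about the tool's z in degrees. In form: [[dx, dy, dz, roll], ...]. A call has 1 to 10 rows; each row is the pose to reach, as a shift and turn from the pose measured when the call began, along the tool's axes at that moment; what a row does not reach only later rows make up. A row lasts 1/8 s, in which the tool goes at most 62.5 mm and 10.7 degrees, less where a joint would pass 70% of its speed; a pose out of reach is approached as far as the arm can. A call with a gripper value outside its range is refused whole. "jaw" is the opening, from -1 (shut) to 1 (fully open), set as the call begins (left out, the last holds). The fingers move at their own pace and stop on an object; "grip_force" is the grip in N (left out, the last holds). Time passes only in rows, so rows that repeat a pose let the fingers close. It gives the time, the measured TCP pose, the force and the opening at its end, in the units of the state.
- ctrl.get_obs(): the state, without advancing time (a new reading comes with each control period).
- ctrl.camera(name): name is "side" or "top" or "wrist"; returns a dict with "pixels" (420x560x3 uint8, red, green, blue), "fx", "fy", "cx", "cy" (pixels), "D" ([k1, k2, p1, p2, k3] as OpenCV has them; the pictures are not rectified), "position" and "orientation" of the camera in the world; the wrist camera has in their place "tool_from_camera" (4x4, takes a point from camera to tool coordinates, whose origin is the TCP and whose axes are the flange's). Camera axes: x right, y down, z forward; pixel columns grow to the right and rows downward; lengths in m; the calibration is good to about 2 mm. A picture is of the moment at which its call begins: read the wrist's pose just before it. There is no depth.
- ctrl.hand_in(): hands the job in, once; it reports no verdict.
The state is a dict: "time_s": time; "qpos": joint angles; "joint_vel": joint speeds; "tau": joint torques, N m; "ee_pos": TCP position; "eef_rot": TCP orientation; "force": force on the tool from outside, world axes, zero at the start; "moment": the same for the moment, N m; "grip_width": finger opening in m.
Only numpy, scipy, OpenCV 4.12 (cv2) and the standard library are available. Lean on these libraries where they do the work, as an engineer would, in place of code of your own. Each camera call takes 0.05 s, during which the arm holds its last target. There are 200 camera calls.

## Working session

There is one attempt and no reset: what is moved stays moved. The work goes in short steps, Python scripts to look and compute and a tool call to move; the robot and the scene stay as the last step left them, time stands still between calls to the robot, and variables do not carry over. Pictures are saved under pics/ and viewed, on a budget of 10 in all, crops included, one or two more only if the job needs it, and the job is handed in when it is done.

Besides the shell and the picture viewer there is one more tool, called after "Request:" as a command line: name --pt "numbers of a row" for each row, then --argument value for the rest. move_arm: Moves the arm, as the interface text tells. Its arguments: {"type":"object","properties":{"commands":{"type":"array"},"jaw":{"type":"number"},"grip_force":{"type":"number"}},"required":["commands"]}

```bash
mkdir -p pics; python3 - <<'E'
from station import ctrl
import cv2,numpy as np
o=ctrl.get_obs(); print({k:np.round(v,3) for k,v in o.items()}, ctrl.tip_reach)
ims=[]
for n in ("side","top"):
    c=ctrl.camera(n); cv2.imwrite(f"pics/{n}0.png",c["pixels"][...,::-1])
    print(n,{k:np.round(v,4).tolist() for k,v in c.items() if k!="pixels"})
E
```

```text
{'time_s': np.float64(0.0), 'qpos': array([-1.208,  0.3  ,  1.522, -0.   ,  1.321, -0.067]), 'joint_vel': array([ 0.   , -0.002,  0.002,  0.002,  0.   ,  0.001]), 'tau': array([-1.0000e-03, -5.3180e+01, -3.5274e+01,  7.1000e-02,  2.4000e-02,
       -0.0000e+00]), 'ee_pos': array([ 0.229, -0.5  ,  0.222]), 'eef_rot': array([-3.14, -0.  ,  0.43]), 'force': array([ 1.223, -0.338, -0.907]), 'moment': array([ 0.009, -0.03 , -0.055]), 'grip_width': np.float64(0.094)} 0.017
side {'fx': 432.1662, 'fy': 432.1662, 'cx': 289.7213, 'cy': 202.805, 'D': [-0.1164, 0.0, 0.0, 0.0, 0.0], 'position': [0.1853, -1.1866, 0.9226], 'orientation': [-2.2168, 0.0197, -0.3851]}
top {'fx': 447.4805, 'fy': 447.4805, 'cx': 279.9788, 'cy': 205.6502, 'D': [-0.0232, 0.0, 0.0, 0.0, 0.0], 'position': [0.4821, -0.268, 1.3963], 'orientation': [-3.0993, 0.0111, -1.5997]}
```

View pics/side0.png

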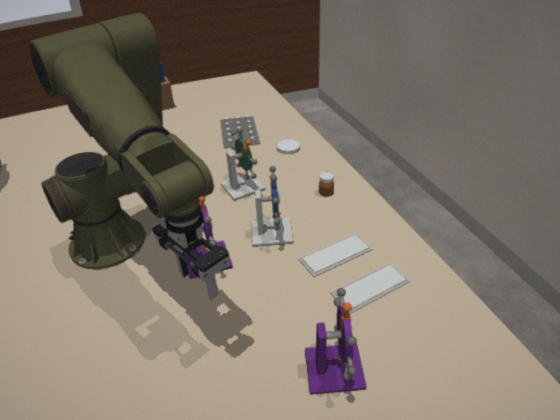

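View pics/top0.png

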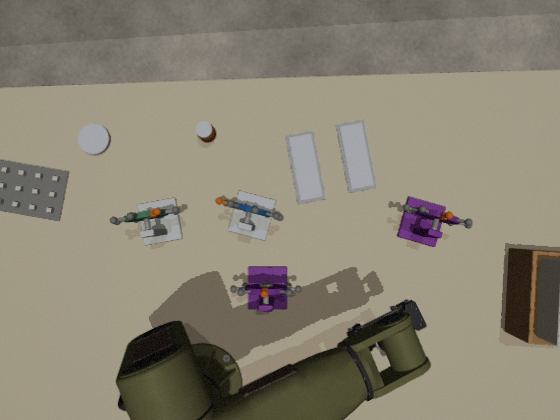

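Top view: the candidates are blue wheel (252,212), green (155,215), purple at (268,290) and (430,218). The blue one has its orange ball at (220,200), on the left. The jar is at (205,132). I'll check the choice in a close crop of both views.

```bash
python3 - <<'E'
import cv2,numpy as np
t=cv2.imread("pics/top0.png")[180:250,200:300]; s=cv2.imread("pics/side0.png")[155:250,235:305]
t=cv2.resize(t,None,fx=4.5,fy=4.5,interpolation=cv2.INTER_CUBIC); s=cv2.resize(s,None,fx=4.5,fy=4.5,interpolation=cv2.INTER_CUBIC)
o=np.zeros((430,780,3),np.uint8); o[:t.shape[0],:t.shape[1]]=t; o[:s.shape[0],455:455+s.shape[1]]=s
cv2.imwrite("pics/crop0.png",o)
E
```

```text
(no output)
```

View pics/crop0.png

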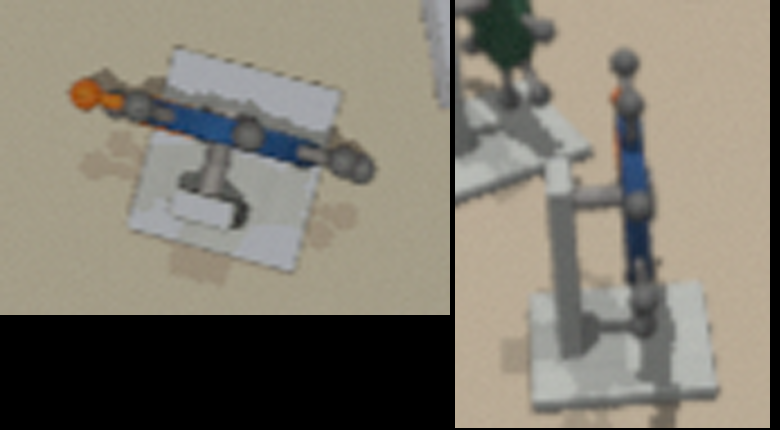

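```bash
cat > h.py <<'E'
import numpy as np, cv2
from scipy.spatial.transform import Rotation as R
from scipy.optimize import least_squares
def rot(rpy): return R.from_euler('xyz',rpy).as_matrix()
def proj(c,P):
    Rc=rot(c["orientation"]); P=np.atleast_2d(P)
    K=np.array([[c["fx"],0,c["cx"]],[0,c["fy"],c["cy"]],[0,0,1.]])
    rv=cv2.Rodrigues(Rc.T)[0]; tv=-Rc.T@np.array(c["position"])
    return cv2.projectPoints(P.astype(float),rv,tv,K,np.array(c["D"]))[0][:,0]
def ball(p,k):  # p: x,y,yaw,a(deg; down from top toward +y); k*45 further
    a=np.radians(p[3]*50+45*np.asarray(k)); s,c=90e-3*np.sin(a),90e-3*np.cos(a)
    return np.stack([p[0]-np.sin(p[2])*s,p[1]+np.cos(p[2])*s,.14+c],-1)
E
python3 - <<'E'
from h import *
from station import ctrl
T=ctrl.camera("top");S=ctrl.camera("side")
off=-.39
tp=np.array([[86,93],[138,104],[247,134],[342,158],[362,168]])/4.5+[200,180]+off
sp=(np.array([[624,63],[629,103],[637,205],[643,296],[643,323]])-[455,0])/4.5+[235,155]+off
def f(p): return np.r_[(proj(T,ball(p,[0,-1,-2,-3,-4]))-tp).ravel(),(proj(S,ball(p,[-2,-3,-4,-5,-6]))-sp).ravel()]
r=least_squares(f,[.5,-.2,-.25,1.6]);p=r.x
print(p[:3],p[3]*50,np.round(r.fun.reshape(-1,2),1).tolist())
print(np.round(ball(p,np.arange(8)),3))
# purple near wheel & others: rough positions at z=.14
def back(c,u,z):
    g=lambda q:(proj(c,[q[0],q[1],z])-u).ravel()
    return least_squares(g,[.5,-.2]).x
for n,u,z in [("purpleNear",(266,288),.14),("pLeftBall",(235,290),.15),("pRightBall",(298,290),.15),("green",(150,216),.14),("greenR",(176,210),.18),("jarcap",(204,129),.075)]: print(n,back(T,u,z).round(3))
E
```

```text
[ 0.52663646 -0.18029214 -0.2992756 ] 102.87243159035819 [[5.6, 1.4], [-5.3, -1.2], [-10.9, -2.9], [-6.9, -1.2], [3.3, 0.9], [0.8, 2.2], [1.2, 9.5], [1.0, 10.9], [0.3, 6.2], [-0.3, -1.6]]
[[ 0.553 -0.096  0.12 ]
 [ 0.541 -0.135  0.064]
 [ 0.521 -0.199  0.052]
 [ 0.504 -0.253  0.092]
 [ 0.501 -0.264  0.16 ]
 [ 0.513 -0.226  0.216]
 [ 0.533 -0.161  0.228]
 [ 0.549 -0.107  0.188]]
purpleNear [ 0.307 -0.21 ]
pLeftBall [ 0.305 -0.124]
pRightBall [ 0.3   -0.299]
green [0.517 0.112]
greenR [0.53  0.028]
jarcap [ 0.774 -0.035]
```

```bash
python3 - <<'E'
from h import *
from station import ctrl
T=ctrl.camera("top");S=ctrl.camera("side")
off=-.39
tp=np.array([[86,93],[138,104],[247,134],[342,158],[362,168]])/4.5+[200,180]+off
sp=(np.array([[624,63],[629,103],[637,205],[643,296],[643,323]])-[455,0])/4.5+[235,155]+off
def f(p): return np.r_[(proj(T,ball(p,[0,-1,-2,-3,-4]))-tp).ravel(),(proj(S,ball(p,[-1,-2,-3,-4,-5]))-sp).ravel()]
r=least_squares(f,[.5,-.2,-.25,1.6]);p=r.x
print(p[:3],p[3]*50,np.round(r.fun.reshape(-1,2),1).tolist())
print(np.round(ball(p,np.arange(8)),3))
E
```

```text
[ 0.52937403 -0.17097701 -0.29179345] 76.34799051117974 [[0.2, 0.0], [0.3, 0.4], [0.7, 0.3], [0.4, 0.8], [0.0, 0.0], [0.1, -1.2], [0.3, -0.8], [0.3, -0.9], [0.2, -0.4], [-0.0, -0.7]]
[[ 0.555 -0.087  0.161]
 [ 0.551 -0.097  0.093]
 [ 0.535 -0.151  0.053]
 [ 0.516 -0.216  0.063]
 [ 0.504 -0.255  0.119]
 [ 0.507 -0.245  0.187]
 [ 0.523 -0.191  0.227]
 [ 0.543 -0.126  0.217]]
```

Identified: blue wheel centre is about (0.529, -0.171, 0.14), yaw -0.29, orange ball 76° down on the left. The fit residuals are about 1 px. Plan: from above, grip the grey ball at +31° and carry it over the top to -45°. That stays above the post and the disc.

```bash
cat >> h.py <<'E'
def shift(o,P,yaw):
    Rt=rot(o["eef_rot"]); d=Rt.T@(np.array(P)-o["ee_pos"])
    x=Rt[:,0]; y0=np.arctan2(x[1],x[0]); dy=(yaw-y0+np.pi)%(2*np.pi)-np.pi
    return np.r_[d.round(4),round(-np.degrees(dy),1)]
E
python3 - <<'E'
from h import *
from station import ctrl
o=ctrl.get_obs()
print(shift(o,[.543,-.126,.32],np.pi/2-.292))
E
```

```text
[  0.4411  -0.2092  -0.0976 -48.6   ]
```

Request:
move_arm --pt "0 0 -0.05 0" --pt "0 0 -0.0976 0" --pt "0.055 -0.026 -0.0976 -6" --pt "0.11 -0.052 -0.0976 -12" --pt "0.165 -0.078 -0.0976 -18" --pt "0.22 -0.105 -0.0976 -24" --pt "0.275 -0.131 -0.0976 -30" --pt "0.33 -0.157 -0.0976 -36" --pt "0.386 -0.183 -0.0976 -42" --pt "0.441 -0.209 -0.0976 -48.6" --jaw 1 --grip_force 10

```text
time_s: 1.55
ee_pos: [0.544, -0.1244, 0.32]
eef_rot: [-3.142, -0.0, 1.282]
force: [0.8, -0.3, 0.0]
grip_width: 0.0939
```

Request:
move_arm --pt "0 0 0 0" --pt "0 0 0 0"

```text
time_s: 1.8
ee_pos: [0.5438, -0.1245, 0.3198]
eef_rot: [-3.141, -0.0, 1.281]
force: [0.7, 1.2, 0.4]
grip_width: 0.094
```

```bash
python3 - <<'E'
from h import *
from station import ctrl
o=ctrl.get_obs();c=ctrl.camera("wrist")
im=c["pixels"][...,::-1].copy(); cv2.imwrite("pics/w1raw.png",im)
M=np.array(c["tool_from_camera"]);Rt=rot(o["eef_rot"])
cw=dict(c,orientation=R.from_matrix(Rt@M[:3,:3]).as_euler('xyz'),position=Rt@M[:3,3]+o["ee_pos"])
p=[.5294,-.1710,-.2918,76.35/50]
for u in proj(cw,ball(p,[-3,-2,-1,0])): print(u.round(1)); cv2.circle(im,tuple(int(v) for v in u.round()),3,(0,255,0),-1)
cv2.imwrite("pics/w1.png",im)
print(o["ee_pos"].round(4),o["eef_rot"].round(3),o["time_s"],shift(o,ball(p,-1)-[0,0,.002],np.pi/2-.292))
E
```

```text
[274.5 318.5]
[274.4 290.6]
[274.5 216.5]
[274.8 166.3]
[ 0.5438 -0.1245  0.3198] [-3.141 -0.     1.281] 1.8 [-0.0018 -0.0004  0.105   0.1   ]
```

View pics/w1.png

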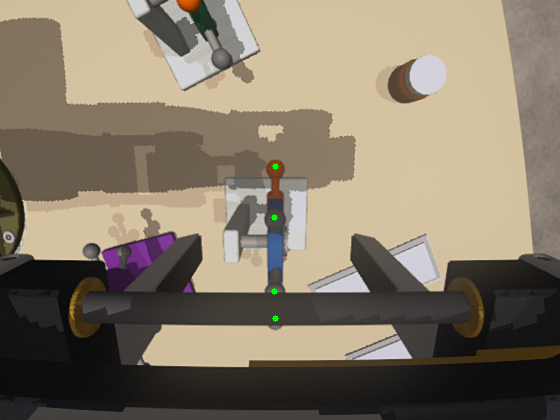

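The wrist view confirms the model: the projected dots fall on the orange ball (275,166), the grey balls at (274,217) and (274,290), and the stripe. Next I descend and grip.

Request:
move_arm --pt "-0.002 -0.0004 0.04 0" --pt "-0.002 -0.0004 0.08 0" --pt "-0.002 -0.0004 0.105 0" --pt "-0.002 -0.0004 0.105 0"

```text
time_s: 2.35
ee_pos: [0.5415, -0.1279, 0.214]
eef_rot: [-3.139, 0.0, 1.278]
force: [-0.3, 0.5, 0.5]
grip_width: 0.0938
```

Request:
move_arm --pt "0 0 0 0" --pt "0 0 0 0" --pt "0 0 0 0" --pt "0 0 0 0" --pt "0 0 0 0" --pt "0 0 0 0" --jaw -1

```text
time_s: 3.1
ee_pos: [0.5415, -0.1278, 0.214]
eef_rot: [-3.139, -0.0, 1.278]
force: [-0.1, 0.1, 1.2]
grip_width: 0.0376
```

```bash
python3 - <<'E'
from h import *
from station import ctrl
o=ctrl.get_obs();p=[.5294,-.1710,-.2918,76.35/50]
print(o["grip_width"],o["force"].round(1),o["ee_pos"].round(4),(ball(p,-1)-o["ee_pos"]).round(4))
for f in np.linspace(.1,1,10):
    q=p[:3]+[p[3]*(1-f)]
    print(shift(o,ball(q,-1)-[0,0,.002],np.pi/2-.292))
E
```

```text
0.03762044102946832 [-0.1  0.1  1.2] [ 0.5415 -0.1278  0.214 ] [0.0014 0.0017 0.0028]
[-0.0086  0.0008 -0.0064 -0.    ]
[-0.0199  0.0008 -0.0105 -0.    ]
[-0.0316  0.0008 -0.013  -0.    ]
[-0.0435  0.0008 -0.014  -0.    ]
[-0.0555  0.0008 -0.0133 -0.    ]
[-0.0673  0.0009 -0.0111 -0.    ]
[-0.0787  0.0009 -0.0074 -0.    ]
[-0.0894  0.0009 -0.0021 -0.    ]
[-0.0994  0.0009  0.0045 -0.    ]
[-0.1084  0.001   0.0124 -0.    ]
```

Still closing (38 mm); I'll hold until it grips.

Request:
move_arm --pt "0.002 0.0008 0 0" --pt "0.002 0.0008 0 0" --pt "0.002 0.0008 0 0" --pt "0.002 0.0008 0 0" --pt "0.002 0.0008 0 0" --pt "0.002 0.0008 0 0"

```text
time_s: 3.85
ee_pos: [0.5423, -0.1257, 0.2139]
eef_rot: [-3.137, -0.0, 1.278]
force: [-5.3, 3.3, 2.0]
grip_width: 0.0191
```

```bash
python3 - <<'E'
from h import *
from station import ctrl
o=ctrl.get_obs();p=[.5294,-.1710,-.2918,76.35/50]
print(o["grip_width"],o["force"].round(1),o["ee_pos"].round(4),(ball(p,-1)-o["ee_pos"]).round(4))
for f in np.linspace(.1,1,10):
    q=p[:3]+[p[3]*(1-f)]
    print(shift(o,ball(q,-1)-[0,0,.002],np.pi/2-.292))
E
```

```text
0.019073781344957418 [-5.3  3.3  2. ] [ 0.5423 -0.1257  0.2139] [ 0.0006 -0.0004  0.003 ]
[-0.0109  0.0007 -0.0065 -0.    ]
[-0.0221  0.0007 -0.0106 -0.    ]
[-0.0339  0.0006 -0.0132 -0.    ]
[-0.0458  0.0007 -0.0141 -0.    ]
[-0.0578  0.0007 -0.0135 -0.    ]
[-0.0695  0.0007 -0.0113 -0.    ]
[-0.0809  0.0007 -0.0076 -0.    ]
[-0.0917  0.0007 -0.0023 -0.    ]
[-0.1017  0.0008  0.0043 -0.    ]
[-0.1107  0.0008  0.0122 -0.    ]
```

Request:
move_arm --pt "-0.0055 -0.0005 -0.0035 0" --pt "-0.011 -0.0005 -0.0065 0" --pt "-0.0165 -0.0005 -0.0088 0" --pt "-0.022 -0.0005 -0.0106 0" --pt "-0.028 -0.0005 -0.012 0" --pt "-0.034 -0.0005 -0.0132 0" --pt "-0.04 -0.0005 -0.0139 0" --pt "-0.0458 -0.0005 -0.0141 0" --pt "-0.0518 -0.0005 -0.014 0" --pt "-0.0578 -0.0005 -0.0135 0"

```text
time_s: 5.1
ee_pos: [0.5254, -0.1813, 0.2277]
eef_rot: [-3.138, -0.001, 1.278]
force: [5.8, -0.3, -2.6]
grip_width: 0.0193
```

```bash
python3 - <<'E'
from h import *
from station import ctrl
o=ctrl.get_obs();p=[.5294,-.1710,-.2918,76.35/50]
print(o["grip_width"],o["force"].round(1),o["ee_pos"].round(4),ball(p[:3]+[p[3]/2],-1).round(4))
for f in np.linspace(.5,1,11):
    q=p[:3]+[p[3]*(1-f)]
    print(shift(o,ball(q,-1)-[0,0,.002],np.pi/2-.292))
E
```

```text
0.01929675454283192 [ 5.8 -0.3 -2.6] [ 0.5254 -0.1813  0.2277] [ 0.5263 -0.1812  0.2294]
[ 0.0003  0.0009  0.0003 -0.    ]
[-0.0056  0.0009  0.0012 -0.    ]
[-0.0115  0.0009  0.0025 -0.    ]
[-0.0172  0.0009  0.0042 -0.    ]
[-0.0228  0.0009  0.0063 -0.    ]
[-0.0283  0.0009  0.0087 -0.    ]
[-0.0336  0.0009  0.0115 -0.    ]
[-0.0387  0.0009  0.0147 -0.    ]
[-0.0436  0.0009  0.0181 -0.    ]
[-0.0483  0.001   0.0219 -0.    ]
[-0.0526  0.001   0.026  -0.    ]
```

Request:
move_arm --pt "-0.0056 0.0005 0.0012 0" --pt "-0.0115 0.0005 0.0025 0" --pt "-0.0172 0.0005 0.0042 0" --pt "-0.0228 0.0005 0.0063 0" --pt "-0.0283 0.0005 0.0087 0" --pt "-0.0336 0.0005 0.0115 0" --pt "-0.0387 0.0005 0.0147 0" --pt "-0.0436 0.0005 0.0181 0" --pt "-0.0483 0.0005 0.0219 0" --pt "-0.0526 0.0005 0.026 0"

```text
time_s: 6.35
ee_pos: [0.5104, -0.2321, 0.2013]
eef_rot: [-3.138, -0.0, 1.278]
force: [-5.1, 0.6, 2.2]
grip_width: 0.0191
```

Request:
move_arm --pt "0 0 0 0"

```text
time_s: 6.48
ee_pos: [0.5103, -0.2325, 0.2009]
eef_rot: [-3.137, -0.0, 1.278]
force: [-0.7, -0.1, -0.3]
grip_width: 0.0191
```

```bash
python3 - <<'E'
from h import *
from station import ctrl
o=ctrl.get_obs();p=[.5294,-.1710,-.2918,0]
print(o["grip_width"],o["force"].round(1),o["ee_pos"].round(4),ball(p,-1).round(4),shift(o,ball(p,-1)-[0,0,.002],np.pi/2-.292))
ims=[]
for n,(u,v,w,h) in dict(top=(205,170,90,90),side=(230,150,90,90)).items():
    c=ctrl.camera(n); im=c["pixels"][...,::-1]; cv2.imwrite(f"pics/{n}2.png",im); ims.append(cv2.resize(im[v:v+h,u:u+w],(396,396),interpolation=cv2.INTER_CUBIC))
    print(n,proj(c,ball(p,np.arange(8))).round(1).tolist())
cv2.imwrite("pics/c2.png",np.hstack(ims))
E
```

```text
0.01911315086803624 [-0.7 -0.1 -0.3] [ 0.5103 -0.2325  0.2009] [ 0.5111 -0.2319  0.2036] [ 0.0008  0.0006 -0.0007 -0.1   ]
top [[247.3, 207.5], [225.2, 201.7], [219.2, 200.5], [230.9, 203.9], [252.3, 209.8], [272.5, 215.1], [280.9, 217.1], [271.1, 214.1]]
side [[273.1, 172.1], [272.2, 168.1], [272.5, 180.4], [273.9, 201.0], [275.5, 219.4], [276.6, 225.9], [276.4, 214.9], [274.9, 191.8]]
```

View pics/c2.png

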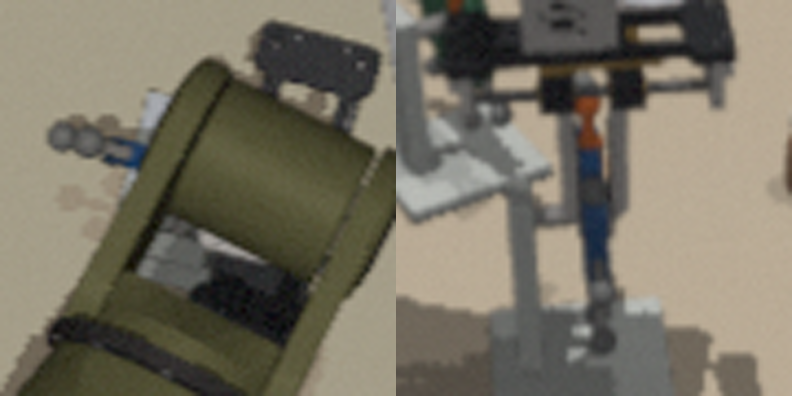

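The orange ball is at the top (side view about (587,108) in the crop). Now I release, back off upward and measure without occlusion.

Request:
move_arm --pt "0 0 0 0" --pt "0 0 0 0" --pt "0 0 0 0" --pt "0 0 0 0" --pt "0 0 0 0" --pt "0 0 0 0" --pt "0 0 0 0" --pt "0 0 0 0" --jaw 1

```text
time_s: 7.58
ee_pos: [0.5103, -0.2323, 0.2012]
eef_rot: [-3.137, -0.0, 1.278]
force: [0.3, 0.0, 0.0]
grip_width: 0.0929
```

Request:
move_arm --pt "0 0 -0.05 0" --pt "0 0 -0.1 0" --pt "0 0 -0.15 0" --pt "-0.06 0 -0.15 0" --pt "-0.12 0 -0.15 0" --pt "-0.18 0 -0.15 0" --pt "-0.24 0 -0.15 0" --pt "-0.28 0 -0.15 0" --pt "-0.28 0 -0.15 0"

```text
time_s: 8.7
ee_pos: [0.4287, -0.5028, 0.3497]
eef_rot: [-3.136, -0.001, 1.275]
force: [-0.1, 0.5, 1.0]
grip_width: 0.0938
```

```bash
python3 - <<'E'
from h import *
from station import ctrl
ims=[]
for n,(u,v,w,h) in dict(top=(205,170,90,90),side=(230,150,90,90)).items():
    c=ctrl.camera(n); im=c["pixels"][...,::-1]; cv2.imwrite(f"pics/{n}3.png",im); ims.append(cv2.resize(im[v:v+h,u:u+w],(396,396),interpolation=cv2.INTER_CUBIC))
cv2.imwrite("pics/c3.png",np.hstack(ims))
E
```

```text
(no output)
```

View pics/c3.png

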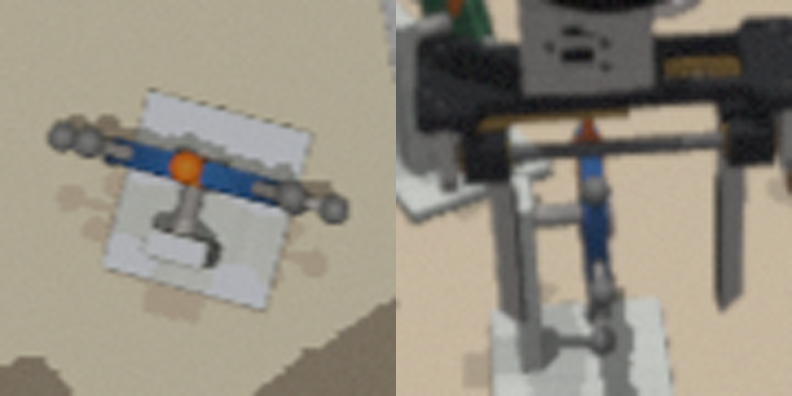

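```bash
python3 - <<'E'
from h import *
from station import ctrl
T=ctrl.camera("top");S=ctrl.camera("side")
off=-.39
tp=np.array([[86,93],[138,104],[247,134],[342,158],[362,168]])/4.5+[200,180]+off
sp=(np.array([[624,63],[629,103],[637,205],[643,296],[643,323]])-[455,0])/4.5+[235,155]+off
im=T["pixels"].astype(int)[170:260,205:295]; m=(im[...,0]>180)&(im[...,2]<90)&(im[...,1]<160)
oc=np.argwhere(m).mean(0)[::-1]+[205,170]; print("orange",oc,m.sum(), (np.array([186,168])/4.4+[205,170]+off))
tf=np.array([[90,142],[63,136],[292,196],[333,208]])/4.4+[205,170]+off
tf=np.vstack([oc,tf])
sf=(np.array([[595,190],[602,340]])-[396,0])/4.4+[230,150]+off
def f(p):
  q=[*p[:3],p[4]]
  return np.r_[(proj(T,ball(p,[0,-1,-2,-3,-4]))-tp).ravel(),(proj(S,ball(p,[-1,-2,-3,-4,-5]))-sp).ravel(),
   (proj(T,ball(q,[0,1,2,-1,-2]))-tf).ravel(),(proj(S,ball(q,[-1,-3]))-sf).ravel()]
r=least_squares(f,[.5,-.2,-.25,1.6,0],loss='soft_l1');p=r.x
cov=np.linalg.inv(r.jac.T@r.jac)*.3
print(p[:3],p[3:]*50,np.sqrt(cov[4,4])*50);print(np.round(f(p).reshape(-1,2),1).tolist())
E
```

```text
orange [nan nan] 0 [246.88272727 207.79181818]<stdin>:8: RuntimeWarning: Mean of empty slice.
  ret = um.true_divide(
Traceback (most recent call last):
ValueError: Residuals are not finite in the initial point.
```

```bash
cat > fit.py <<'E'
from h import *
from station import ctrl
T=ctrl.camera("top");S=ctrl.camera("side")
off=-.39
tp=np.array([[86,93],[138,104],[247,134],[342,158],[362,168]])/4.5+[200,180]+off
sp=(np.array([[624,63],[629,103],[637,205],[643,296],[643,323]])-[455,0])/4.5+[235,155]+off
im=T["pixels"].astype(int)[170:260,205:295]; m=(im[...,0]-im[...,1]>45)&(im[...,0]-im[...,2]>90)
oc=np.argwhere(m).mean(0)[::-1]+[205,170]; print("orange",oc,m.sum(), (np.array([186,168])/4.4+[205,170]+off))
tf=np.array([[90,142],[63,136],[292,196],[333,208]])/4.4+[205,170]+off
tf=np.vstack([oc,tf])
sf=(np.array([[595,190],[602,340]])-[396,0])/4.4+[230,150]+off
def f(p):
  q=[*p[:3],p[4]]
  return np.r_[(proj(T,ball(p,[0,-1,-2,-3,-4]))-tp).ravel(),(proj(S,ball(p,[-1,-2,-3,-4,-5]))-sp).ravel(),
   (proj(T,ball(q,[0,1,2,-1,-2]))-tf).ravel(),(proj(S,ball(q,[-1,-3]))-sf).ravel()]
r=least_squares(f,[.5,-.2,-.25,1.6,0],loss='soft_l1');p=r.x
cov=np.linalg.inv(r.jac.T@r.jac)*.3
print(p[:3],p[3:]*50,np.sqrt(cov[4,4])*50);print(np.round(f(p).reshape(-1,2),1).tolist())
E
python3 fit.py
```

```text
orange [246.86842105 207.78947368] 38 [246.88272727 207.79181818]
[ 0.52934872 -0.17045166 -0.29112218] [76.13730062 -0.57271267] 0.7883409068523007
[[0.0, 0.1], [0.2, 0.5], [0.6, 0.3], [0.3, 0.8], [-0.2, 0.0], [0.1, -1.3], [0.2, -0.8], [0.3, -0.9], [0.1, -0.4], [-0.1, -0.9], [0.5, -0.1], [0.1, -0.1], [0.0, -0.0], [0.2, 0.0], [0.4, 0.2], [-0.0, -0.8], [0.1, -1.1]]
```

The fit gives -0.6° ± 0.8°. A closer wrist view will measure it more finely.

Request:
move_arm --pt "0.06 0 0 0" --pt "0.12 0 0 0" --pt "0.18 0 0 0" --pt "0.24 0 0 0" --pt "0.3 0 0 0" --pt "0.307 0 0 0" --pt "0.307 0 0 0" --pt "0.307 0 0 0"

```text
time_s: 10.0
ee_pos: [0.5186, -0.2066, 0.3516]
eef_rot: [-3.138, 0.0, 1.278]
force: [0.6, -0.9, 0.9]
grip_width: 0.0939
```

```bash
python3 - <<'E'
from h import *
from station import ctrl
o=ctrl.get_obs();c=ctrl.camera("wrist")
im=c["pixels"][...,::-1].copy()
M=np.array(c["tool_from_camera"]);Rt=rot(o["eef_rot"])
cw=dict(c,orientation=R.from_matrix(Rt@M[:3,:3]).as_euler('xyz'),position=Rt@M[:3,3]+o["ee_pos"])
del cw["pixels"]; import pickle; pickle.dump(cw,open("w4.pkl","wb"))
p=[.5294,-.1705,-.2911,0]
U=proj(cw,ball(p,[2,1,0,-1,-2])); print(U.round(1).tolist(),o["ee_pos"],o["time_s"])
cv2.imwrite("pics/w4raw.png",im)
cv2.imwrite("pics/w4.png",cv2.resize(im[60:330,210:340],None,fx=2.2,fy=2.2,interpolation=cv2.INTER_CUBIC))
E
```

```text
[[275.6, 86.5], [275.3, 103.2], [275.3, 170.8], [275.6, 228.1], [275.9, 233.8]] [ 0.51858449 -0.20656849  0.35156291] 10.0
```

View pics/w4.png

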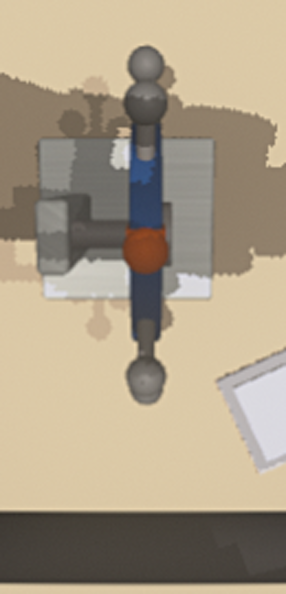

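```bash
python3 - <<'E'
from h import *
import pickle
cw=pickle.load(open("w4.pkl","rb")); im=cv2.imread("pics/w4raw.png").astype(int)
m=(im[...,2]-im[...,1]>45)&(im[...,2]-im[...,0]>45); m[:140]=m[210:]=0; m[:,:240]=m[:,310:]=0
a=np.argwhere(m); print(a.mean(0),a.min(0),a.max(0))
v=np.array([65,102,250,379.])/2.2+60-.27; v[2]=(a[:,0].min()+a[:,0].max())/2
print(v)
def run(tilt,w):
    def g(q):
        p=[.5294-np.sin(-.291)*q[1],-.1705+np.cos(-.291)*q[1],-.291,q[0]/50]
        P=ball(p,[2,1,0,-1]); P[:,2]+=q[2]
        return np.r_[(proj(cw,P)[:,1]+tilt-v)*w,q[2]/.002]
    r=least_squares(g,[0,0,0],x_scale=[1,.01,.01]); 
    return r.x.round(4),np.round(r.fun,2),np.sqrt(np.diag(np.linalg.inv(r.jac.T@r.jac)))[0]
for tilt in (-2,0,2,3): print(tilt,*run(tilt,np.array([1,1,1,1])))
E
```

```text
[172.78343949 275.8566879 ] [164 267] [183 285]
[ 89.27545455 106.09363636 173.5        232.00272727]
-2 [ 0.7465 -0.0057  0.0012] [ 0.3   0.28  0.26 -0.94  0.6 ] 0.8188027219274449
0 [ 0.504  -0.0035  0.001 ] [ 0.28  0.19  0.27 -0.82  0.51] 0.8162888842387699
2 [ 0.2629 -0.0013  0.0008] [ 0.26  0.1   0.27 -0.7   0.42] 0.8137772295487896
3 [ 0.1428 -0.0002  0.0008] [ 0.25  0.06  0.27 -0.64  0.38] 0.8125146165981121
```

Both estimates agree with upright to well under a degree. I'll check that the green wheel and jar are unchanged between pictures, then hand in.

```bash
python3 - <<'E'
import cv2,numpy as np
from station import ctrl
a=cv2.imread("pics/top0.png").astype(int)
b=ctrl.camera("top")["pixels"][...,::-1].astype(int)
d=abs(a-b).max(2)
print("green",np.percentile(d[195:250,105:185],[50,99]),"jar",np.percentile(d[115:145,190:220],[50,99]))
o=ctrl.get_obs(); print(o["time_s"],o["force"].round(1)); print(ctrl.hand_in())
E
```

```text
green [3. 9.] jar [ 3. 13.]
10.1 [-0.6  0.1 -0.5]
the job is handed in; nothing more can be done
None
```

I turned the blue wheel about 76° so its orange ball now stands at the top, then released it and handed the job in at about 10 s. I gripped the grey ball 45° above the orange one and carried it over the top. After letting go, the gripper backed clear and was touching nothing.

**Final angle:** my checks agree with upright, but they differ slightly from each other.
- The side and top cameras together gave -0.6° ± 0.8°.
- The wrist camera gave between +0.1° and +0.7° (±0.8°), depending on the camera tilt assumed. That fit also needed an offset of up to about 6 mm (3.5 mm with no tilt).

**Green wheel and jar:** before and after top pictures differ only by image noise at both.

**Forces:** the highest force reported was about 6 N.

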